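# Register the ink-cap rack in the tray corner

## Task

Set up the tattoo station: slide the long five-cap rack across the tray until one long side lies against the tray's long far stop and its end is against the short stop on the robot's left, snug in the corner. Keep the rack flat on the tray all the way (slide it, do not lift it), and do not move the square rack or the rinse cup.

Things in the scene. Friction and masses are not known exactly. Their poses are not given: they have to be found in the camera images.
- tray: Fixed ribbed cream tray, top 8 mm above table, with two aluminium stops in an L. Origin: inner corner of the L, at table height; x away from robot, y left (yawed up to 20 deg). Far stop: face at x=0, y 0 to -425 mm. Left stop: face at y=0, x 0 to -106. Both 14 mm thick, tops 26 mm above table. Plate: x -265 to 25, y -440 to 30 mm, no rim.
- long_rack: Loose aluminium bar 54 (x) by 150 (y) by 22 mm high, 0.25-0.5 kg, five empty white caps in a row on top (31 mm high with them). Origin: centre of underside. Lies on the tray, right or left of the square rack, turned up to 15 deg from the tray. Home: centre at x=-27, y=-75 mm in the tray frame, either end left.
- square_rack: Bystander on the tray: aluminium block 66 by 66 by 22 mm with four empty white caps in a square (31 mm high with them). Origin: centre of underside. Left or right of the long rack, at least 80 mm clear of the far stop.
- rinse_cup: Bystander: an empty white plastic cup, 64 mm across the rim, 50 mm high, on the tray's near left corner. Origin at the centre of its underside.
There are look-alikes about, which are no part of the job. Of the things that look like the long_rack, the smallest one is meant.

How it is judged:
By the outcome, as a careful person would: the job done as asked, in the order asked, and still so for the second after the job is handed in, with the robot touching nothing.
It also fails if it takes over 48 s, if anything falls off the work surface, if the arm or the gripper's body presses on something with over 40 N, if the wrist force passes 120 N, or if a joint passes its speed limit or range.

## Robot

A 6-joint arm with a two-finger parallel gripper is mounted at the origin on the work surface. World frame = base frame: x ahead of the robot, y to its left, z up, the work surface at z = 0. Lengths are in m, angles in rad, forces in N, time in s.
With the tool pointing down it reaches from about 0.3 to 0.85 m from the base axis. Payload 5.4 kg.
Tool frame: the origin (TCP) lies between the finger pads; the fingertips stand 14 mm ahead of it and the grasp point (between the pads) lies 5 mm behind it (r.tip_reach is the distance from the TCP to the fingertips, in m); z points along the fingers, y is the line along which they close (so a half turn about z gives the same grasp; the last joint's range is limited). The gripper opens to 85 mm and grips with 20 to 120 N. Pads are 22 mm wide; open, the fingers measure 114 mm over their backs; the gripper's body (76 mm by 85 mm) begins 54 mm behind the grasp point. The pads swing forward as they close: fully open they stand 13 mm farther back than shut.
Start: joints at [-1.417, 0.158, 1.597, -0, 1.386, -0.21], TCP at [0.205, -0.537, 0.245] pointing down, gripper open.
Joint ranges: [-2.91, 2.91], [-0.94, 2.29], [0.18, 2.7], [-1.29, 4.43], [0.17, 2.64], [-3, 3]. Speed limits (rad/s): [2.57, 2.57, 3.14, 3.14, 3.14, 3.14].

## Interface

Orientations are given as a rotation vector (axis times angle).
In Python, from rig import r, eoat, eyes, workorder gives the robot as it stands. Calls block until the motion is done:
- r.move_ptp(position, orientation): joint-space move of the TCP to a pose.
- r.movel(position, rotation=None, speed=0.15, guard=None): straight line of the TCP; rotation=None keeps the orientation; speed is the mean speed in m/s. With guard (N) it stops when the force on the tool has changed by that much, and returns True; else False.
- r.move_joints(angles): joint-space move.
- eoat.ungrasp() and eoat.clamp(newtons=None): open the fingers fully, or close them until they stop; newtons is the grip in N (None keeps the last).
- r.dwell(seconds).
- r.inverse_kinematics(position, orientation): joint angles nearest the present ones, or None.
- eyes.snapshot(name): name is "side" or "top" or "wrist"; returns (picture, depth): 420x560x3 uint8, red, green, blue; 420x560 float32, m along the optical axis (not along the pixel's ray), 0 where there is no reading.
- eyes.get_calibration(name): a dict with "fx", "fy", "cx", "cy" (pixels), "distortion" ([k1, k2, p1, p2, k3] as OpenCV has them; the pictures are not rectified), "eye" and "rotation" of the camera in the world; the wrist camera has in their place "tool_from_camera" (4x4, takes a point from camera to tool coordinates, whose origin is the TCP and whose axes are the flange's). Camera axes: x right, y up, looking along -z (the intrinsics and any distortion apply to the point x, -y, -z); pixel columns grow to the right and rows downward; lengths in m; the calibration is good to about 2 mm. A picture is of the moment at which its call begins: read the wrist's pose just before it. get_calibration takes no time and is no camera call.
A pose or a line that the arm cannot do raises r.Unreachable and nothing moves.
- workorder.finish_job(): hands the job in; it is judged then, once.
Trained networks look in the newest picture that a camera, given by its name, has taken for a name from the list of things; names that differ only in an ending like _2 or _b are one class to them, and where a whole thing is asked for, a point or a joint stands for the part that bears it (a point fixed in the world has none). Each returns a list of dicts, best first, with "p" (0 to 1); they miss things now and then, are a little off and sometimes report something else, mostly with a low value. They report only what shows in the picture. A call takes as long as a camera call. They do not tell look-alikes from the thing itself.
- eyes.boxes_of(camera, label): "point" ([row, column] in pixels, amid what is visible of it).
- eyes.landmark_of(camera, label): "point" ([row, column] in pixels: a listed point, or the origin of a listed thing).
Readings, each from a call of its own:
- r.get_clock(): time.
- r.get_q(): joint angles.
- r.get_joint_velocities(): joint speeds.
- r.get_tau(): joint torques, N m.
- r.get_position(): TCP position.
- r.get_ee_rot(): TCP orientation.
- r.get_wrist_force(): force on the tool from outside, world axes, zero at the start.
- r.get_ft_torque(): the same for the moment, N m.
- r.get_finger_gap(): finger opening in m.
- r.get_grasp_force(): force on a finger pad.
Only numpy, scipy, OpenCV 4.12 (cv2) and the standard library are available. Lean on these libraries where they do the work, as an engineer would, in place of code of your own. Each camera call takes 0.05 s, during which the arm holds its last target. There are 200 camera calls.

## Working session

There is one attempt and no reset: what is moved stays moved. The work goes in short steps, each a Python script; the robot and the scene stay as the last script left them, time stands still between calls to the robot, and variables do not carry over. Pictures are saved under pics/ and viewed, at most 10 in all, crops included, and the job is handed in when it is done.

```bash
mkdir -p pics
cat > h.py <<'E'
import numpy as np, cv2
from rig import r, eoat, eyes, workorder
def deproj(cam,pts,z=None,depth=None,cal=None):
    """pixels [row,col] -> world, on plane z or by depth"""
    c=cal or eyes.get_calibration(cam); K=np.array([[c['fx'],0,c['cx']],[0,c['fy'],c['cy']],[0,0,1]])
    p=np.array(pts,float)[:,::-1].reshape(-1,1,2)
    u=cv2.undistortPoints(p,K,np.array(c['distortion'],float)).reshape(-1,2)
    d=np.c_[u[:,0],-u[:,1],-np.ones(len(u))]@np.array(c['rotation']).T
    e=np.array(c['eye'])
    if depth is not None: return e+d*np.asarray(depth).reshape(-1,1)
    return e+d*((z-e[2])/d[:,2])[:,None]
def save(n,im): cv2.imwrite('pics/'+n,im[:,:,::-1])
E
python3 - <<'E'
from h import *
for n in ('top','side'):
    im,d=eyes.snapshot(n); save(n+'1.png',im); np.save(n+'_d.npy',d); np.save(n+'_i.npy',im)
    for l in ('tray','long_rack','square_rack','rinse_cup'):
        print(n,l)
        for f in (eyes.boxes_of,eyes.landmark_of):
            for o in f(n,l):
                q=np.round(o['point']).astype(int); dd=d[q[0],q[1]]
                print('  ',f.__name__[:4],q,round(o['p'],2),deproj(n,[q],depth=[dd])[0].round(3))
    c=eyes.get_calibration(n);print(c['fx'],np.round(c['eye'],3))
print(r.get_clock())
E
```

```text
top tray
   call [200 329] 0.89 [2.035 1.844 2.832]
   call [134 251] 0.81 [2.014 1.824 2.812]
   call [216 233] 0.21 [1.988 1.797 2.785]
top long_rack
   call [290 113] 0.84 [1.887 1.696 2.684]
   call [307 225] 0.77 [1.924 1.733 2.721]
   call [199 296] 0.68 [1.99  1.799 2.787]
   call [201 328] 0.48 [2.04  1.849 2.837]
   call [304 226] 0.8 [1.925 1.734 2.722]
   call [289 112] 0.63 [1.886 1.695 2.683]
   call [199 299] 0.62 [1.998 1.807 2.795]
top square_rack
   call [219 366] 0.95 [2.008 1.817 2.805]
   call [217 236] 0.7 [1.992 1.801 2.789]
top rinse_cup
   call [214 234] 0.89 [1.998 1.807 2.795]
   call [216 236] 0.94 [1.992 1.801 2.789]
476.76113007238314 [0.302 0.111 1.099]
side tray
   call [192 302] 0.61 [2.606 3.19  3.472]
   call [188 204] 0.88 [2.513 3.098 3.38 ]
side long_rack
   call [378 210] 0.89 [2.154 2.739 3.021]
   call [192 278] 0.66 [2.548 3.133 3.415]
   call [306 319] 0.62 [2.346 2.931 3.213]
   call [194 279] 0.96 [2.545 3.129 3.411]
   call [306 316] 0.82 [2.346 2.93  3.212]
   call [386 214] 0.82 [2.147 2.732 3.014]
   call [187 205] 0.18 [2.516 3.1   3.382]
side square_rack
   call [160 340] 0.93 [2.667 3.252 3.534]
   call [162 342] 0.85 [2.666 3.251 3.533]
side rinse_cup
   call [230 257] 0.71 [2.473 3.058 3.34 ]
   call [241 255] 0.77 [2.358 2.942 3.224]
489.8723101042328 [0.02  0.604 0.886]
0.9
```

View pics/top1.png

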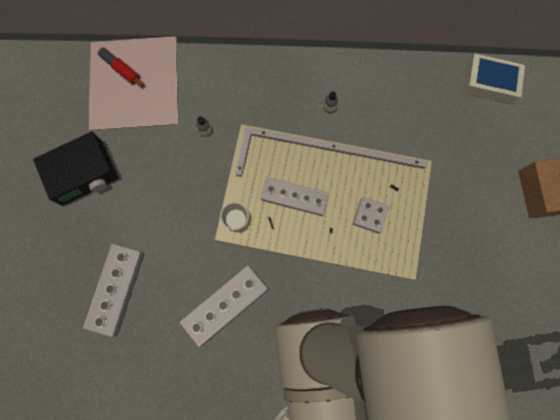

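View pics/side1.png

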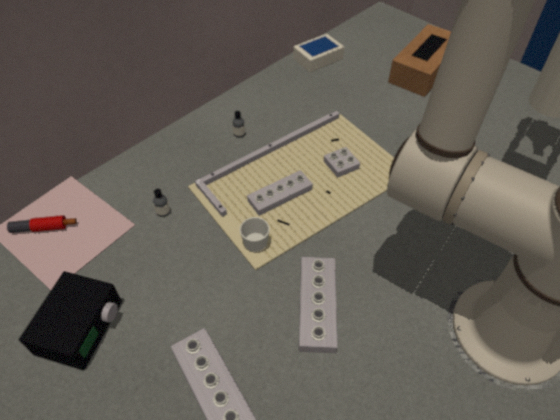

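The candidates for the long rack in the top view are (196,295) on the tray, and (290,113) and (306,224), which are bigger and off the tray. I choose the one on the tray because it is the smallest. The calibration's rotation must be a rotation vector, so I'll fix that and rectify a close crop.

```bash
sed -i "s/np.array(c\['rotation'\]).T/cv2.Rodrigues(np.array(c['rotation'],float))[0].T/; " h.py
cat >> h.py <<'E'
def project(cam,P,cal=None):
    c=cal or eyes.get_calibration(cam); K=np.array([[c['fx'],0,c['cx']],[0,c['fy'],c['cy']],[0,0,1]])
    R=np.array(c['rotation'],float); R=cv2.Rodrigues(R)[0] if R.size==3 else R
    X=(np.asarray(P,float)-np.array(c['eye']))@R*[1,-1,-1]
    return cv2.projectPoints(X,np.zeros(3),np.zeros(3),K,np.array(c['distortion'],float))[0].reshape(-1,2)  # col,row
def ortho(cam,im,x0,x1,y0,y1,z,s=1000,cal=None):
    """row 0 = x1 (far), col 0 = y1 (left), s px per m"""
    xs=np.arange(x1,x0,-1/s); ys=np.arange(y1,y0,-1/s)
    X,Y=np.meshgrid(xs,ys,indexing='ij')
    m=project(cam,np.c_[X.ravel(),Y.ravel(),np.full(X.size,z)],cal).reshape(*X.shape,2).astype(np.float32)
    return cv2.remap(im,m,None,cv2.INTER_CUBIC)
E
python3 - <<'E'
from h import *
for n,pts in (('top',[[134,251],[200,296],[219,366],[216,236],[290,113],[306,225]]),('side',[[188,204],[192,278],[160,340],[235,256]])):
    d=np.load(n+'_d.npy')
    print(n,deproj(n,pts,depth=[d[p[0],p[1]] for p in pts]).round(3).tolist(),deproj(n,pts,z=.02).round(3).tolist())
im=np.load('top_i.npy')
c=deproj('top',[[200,320]],z=.026)[0]; print(c)
x0,x1,y0,y1=c[0]-.2,c[0]+.2,c[1]-.26,c[1]+.27
a=ortho('top',im,x0,x1,y0,y1,.026,s=1500); print(x1,y1,a.shape)
save('ortho.png',a)
E
```

```text
top [[0.703, 0.174, 0.018], [0.542, 0.063, 0.024], [0.502, -0.097, 0.03], [0.504, 0.201, 0.009], [0.324, 0.465, 0.03], [0.298, 0.215, 0.028]] [[0.702, 0.174, 0.02], [0.543, 0.063, 0.02], [0.504, -0.099, 0.02], [0.502, 0.2, 0.02], [0.325, 0.468, 0.02], [0.298, 0.216, 0.02]]
side [[0.682, 0.189, 0.027], [0.547, 0.079, 0.031], [0.509, -0.096, 0.036], [0.504, 0.192, 0.013]] [[0.687, 0.186, 0.02], [0.554, 0.073, 0.02], [0.518, -0.11, 0.02], [0.501, 0.195, 0.02]]
[0.54382766 0.0080836  0.026     ]
0.7438276641699946 0.2780835979537096 (600, 796, 3)
```

View pics/ortho.png

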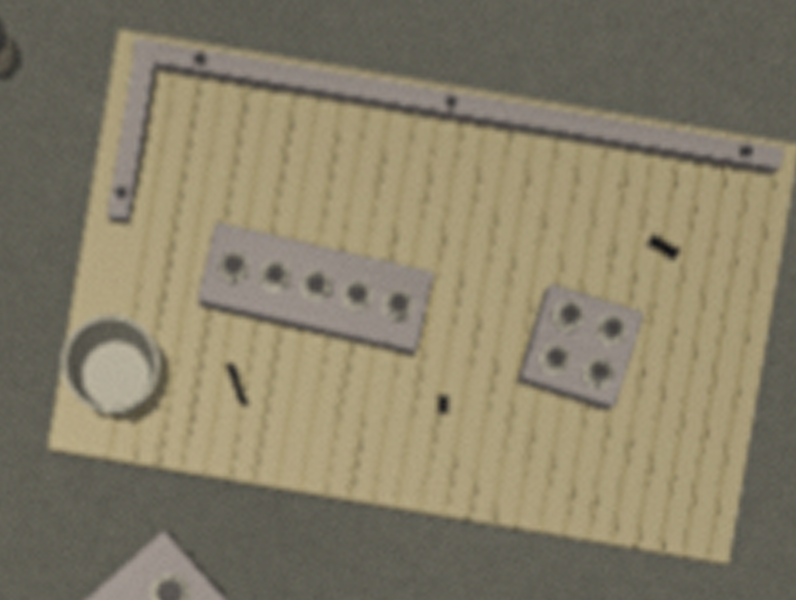

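The crop confirms the choice: the rack is about 148 x 54 mm, at ortho pixel (316,286), yawed about -12.5°. The tray corner is at (154,65), with a yaw of about -9.4°. The square rack at (580,347) and the cup at (112,368) are both clear of the pushing path. The plan is to push the near long side to the far stop with the open fingers (two contacts), then push the right end left with the closed fingers, then reseat.

```bash
cat >> h.py <<'E'
C=np.array([.7005,.1754]); t=np.radians(-9.4)
ex=np.array([np.cos(t),np.sin(t)]); ey=np.array([-np.sin(t),np.cos(t)])
def W(x,y,z): return [*(C+ex*x+ey*y),z]
def T(p): d=np.array(p[:2])-C; return np.array([d@ex,d@ey])
def ori(s):
    y=s*np.array([*ey,0]); z=np.array([0,0,-1.]); x=np.cross(y,z)
    return cv2.Rodrigues(np.c_[x,y,z])[0].ravel()
def st(m=''): print(m,'t',round(r.get_clock(),2),'tray',T(r.get_position()).round(4),'z',round(r.get_position()[2],4),'F',np.round(r.get_wrist_force(),1),flush=True)
E
python3 - <<'E'
from h import *
print(r.tip_reach, r.get_finger_gap())
q0=np.array(r.get_q())
sol={s:r.inverse_kinematics(W(-.185,-.1306,.12),ori(s)) for s in (1,-1)}
print({s:None if q is None else np.round(q,2) for s,q in sol.items()})
s=min((s for s in sol if sol[s] is not None),key=lambda s:abs(sol[s][5]))
open('s.txt','w').write(str(s)); print(s)
o=ori(s)
r.move_ptp(W(-.185,-.1306,.12),o); st('above')
print(r.tip_reach)
r.movel(W(-.185,-.1306,.045),speed=.15)
g=r.movel(W(-.185,-.1306,.008),speed=.03,guard=4); st(f'touch {g}')
z=r.get_position()[2]+.003
r.movel(W(-.185,-.1306,z),speed=.05); st('up')
im,d=eyes.snapshot('top'); save('top2.png',im)
im,d=eyes.snapshot('side'); save('side2.png',im[60:320,120:480].repeat(2,0).repeat(2,1))
E
```

```text
0.014 0.0855511101759697
{1: array([-0.09,  0.11,  1.91, -0.  ,  1.12, -1.49]), -1: array([-0.09,  0.11,  1.91,  0.  ,  1.12,  1.65])}
1
above t 3.36 tray [-0.1845 -0.1312] z 0.1202 F [-0.3  0.2 -0.4]
0.014
touch True t 5.14 tray [-0.1852 -0.1306] z 0.0089 F [0.5 0.5 4.8]
up t 5.39 tray [-0.1848 -0.1306] z 0.0121 F [-0.6  1.1 -0.3]
```

View pics/side2.png

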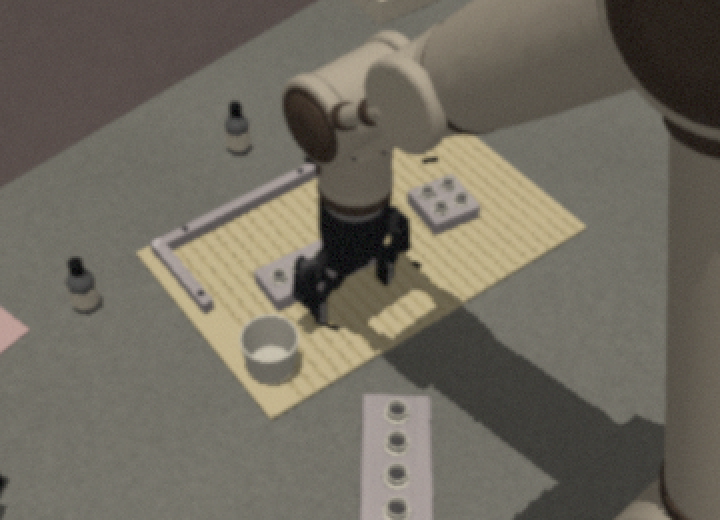

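The gripper stands in front of the rack's near side, well clear of the cup and the square rack. The open tips touched the tray at TCP z = 9 mm. Now I push.

Run:
```python
from h import *
z=.0125
r.movel(W(-.11,-.1306,z),speed=.06,guard=20); st('a')
g=r.movel(W(-.04,-.1306,z),speed=.04,guard=12); st(f'b {g}')
im,d=eyes.snapshot('top'); 
a=ortho('top',im,.344,.744,-.252,.278,.026,s=1500); save('o3.png',a)
```

```text
a t 6.89 tray [-0.1099 -0.1305] z 0.0127 F [-0.5  0.7  0.4]
b True t 8.06 tray [-0.0622 -0.1307] z 0.0115 F [-0.6  0.3  0.1]
```

View pics/o3.png

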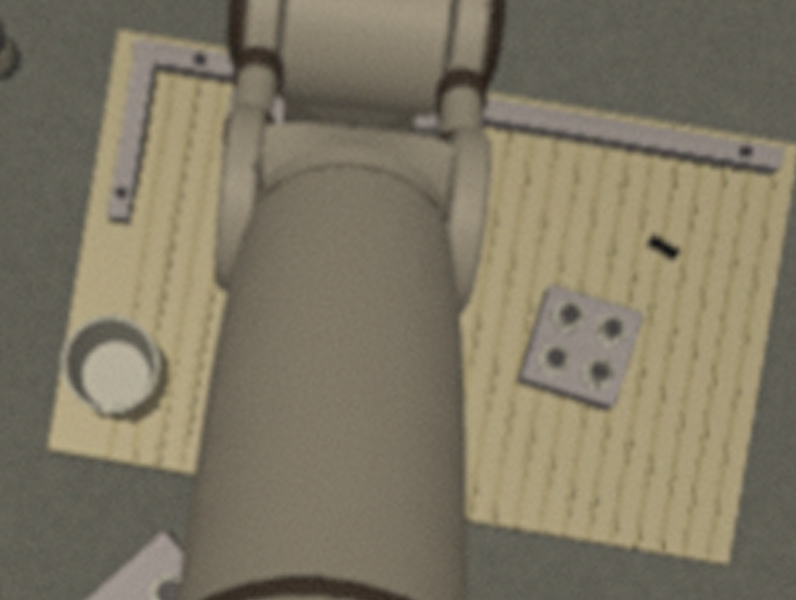

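The push stopped at x = -62 mm, as expected for a 54 mm rack plus half a pad against the far stop; in the picture the arm hides the rack, while the cup and square rack haven't moved. Next is the left push.

Run:
```python
from h import *
r.movel(W(-.08,-.1306,.0135),speed=.1)
r.movel(W(-.08,-.1306,.11),speed=.25)
r.movel(W(-.029,-.245,.11),speed=.25)
eoat.clamp(20); st('shut')
g=r.movel(W(-.029,-.245,.045),speed=.2,guard=10); print(g)
g=r.movel(W(-.029,-.245,.026),speed=.04,guard=5); st(f'down {g}')
im,_=eyes.snapshot('side'); save('side4.png',im[60:320,120:480].repeat(2,0).repeat(2,1))
g=r.movel(W(-.029,-.14,.026),speed=.05,guard=12); st(f'push {g}')
im,_=eyes.snapshot('side'); save('side5.png',im[60:320,120:480].repeat(2,0).repeat(2,1))
```

```text
shut t 10.38 tray [-0.029 -0.245] z 0.11 F [-0.  -0.6 -0.5]
False
down False t 11.47 tray [-0.0291 -0.245 ] z 0.0259 F [ 0.   0.5 -0.6]
push True t 13.06 tray [-0.029  -0.1602] z 0.0258 F [-0.6 -2.4  2.6]
```

View pics/side5.png

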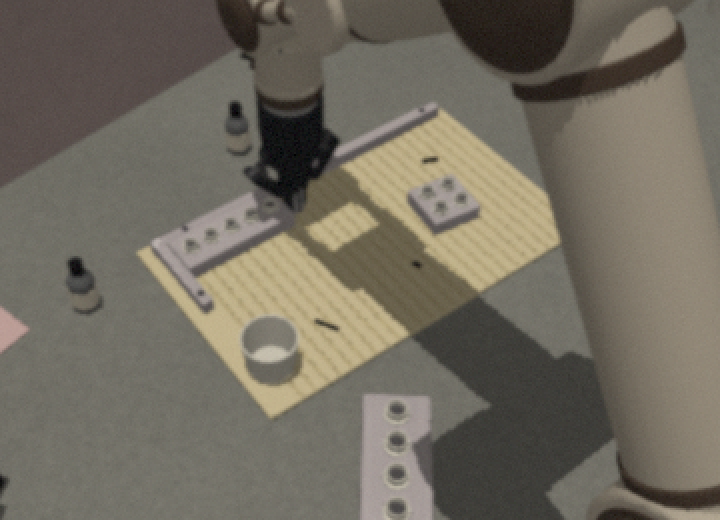

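The rack's left end is up against the left stop near (185,260), and its far side lies along the far stop. Now I reseat it in x with the open fingers, nudge once more left, clear the arm and check.

Run:
```python
from h import *
r.movel(W(-.029,-.185,.027),speed=.12)
r.movel(W(-.029,-.185,.11),speed=.25)
r.movel(W(-.085,-.08,.11),speed=.25)
eoat.ungrasp()
r.movel(W(-.085,-.08,.03),speed=.2,guard=10)
g=r.movel(W(-.085,-.08,.013),speed=.05,guard=5); st(f'down {g}')
g=r.movel(W(-.045,-.08,.013),speed=.04,guard=12); st(f'reseat {g}')
r.movel(W(-.085,-.08,.0135),speed=.1)
r.movel(W(-.085,-.08,.11),speed=.25)
eoat.clamp(20)
r.movel(W(-.027,-.19,.11),speed=.25)
r.movel(W(-.027,-.19,.026),speed=.15,guard=10)
g=r.movel(W(-.027,-.145,.026),speed=.03,guard=12); st(f'left {g}')
r.movel(W(-.027,-.19,.027),speed=.12)
r.movel(W(-.027,-.19,.12),speed=.25)
r.move_ptp([.3,-.42,.25],r.get_ee_rot()); st('away')
im,d=eyes.snapshot('top'); a=ortho('top',im,.344,.744,-.252,.278,.03,s=1500); save('o6.png',a)
b=ortho('top',im,.58,.74,-.01,.20,.03,s=3500); save('o6z.png',b)
im,d=eyes.snapshot('side'); b2=ortho('side',im,.58,.74,-.01,.20,.03,s=3500); save('o6s.png',b2)
```

```text
down False t 16.4 tray [-0.0852 -0.08  ] z 0.0128 F [ 0.  -0.1  0.2]
reseat True t 17.05 tray [-0.0622 -0.0802] z 0.0122 F [-0.  -0.3 -1.1]
left True t 21.08 tray [-0.0272 -0.1603] z 0.0257 F [ 0.8 -2.   2. ]
away t 24.0 tray [-0.2974 -0.6523] z 0.2497 F [-0.  -0.3  0.2]
```

View pics/o6.png

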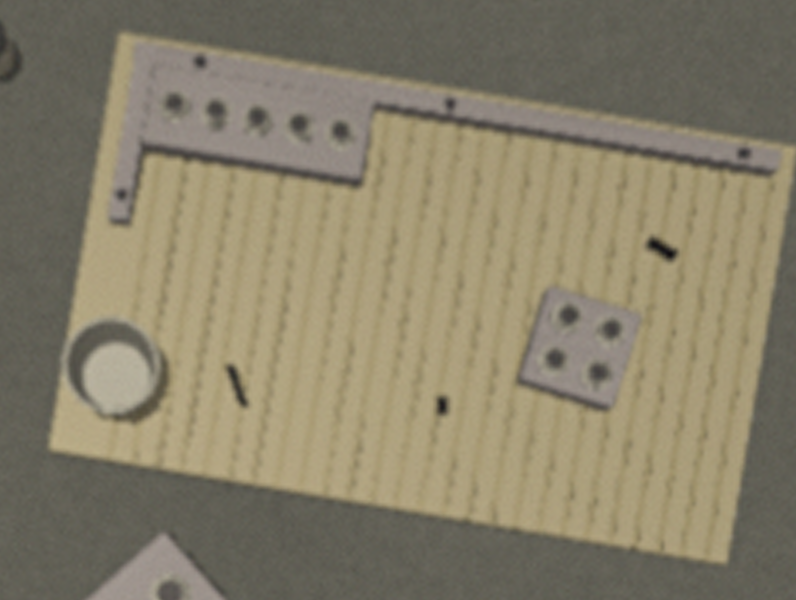

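View pics/o6z.png

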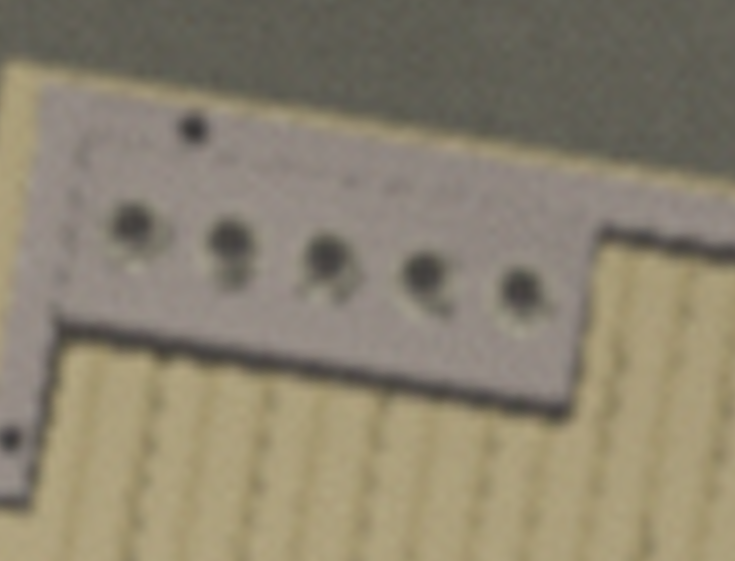

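View pics/o6s.png

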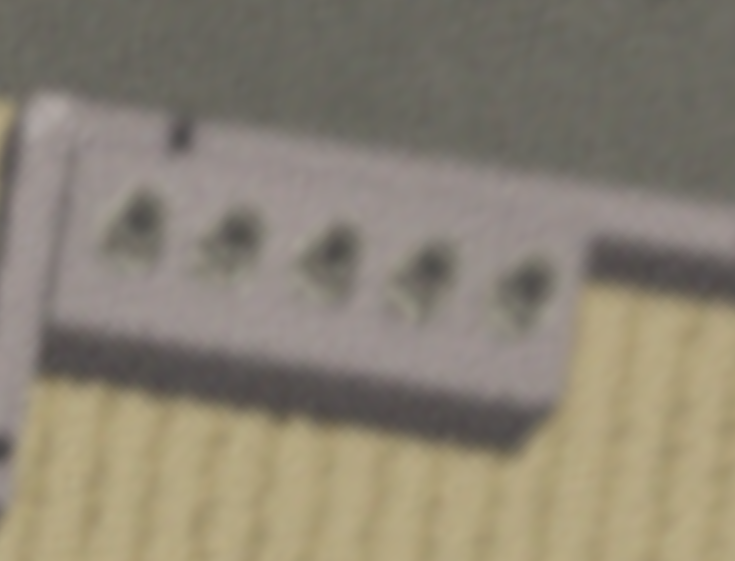

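The pictures show the rack snug in the corner: in the close crop its seams against both stops, at about (340,175) and (70,230), are closed. The cup at (112,368) and the square rack at (580,347) have not moved.

```bash
python3 -c "
from h import *
print(workorder.finish_job())"
```

```text
the job is handed in; nothing more can be done
None
```

The long rack is snug in the corner against the far and left stops, slid flat the whole way; the square rack and rinse cup did not move, and I handed the job in at about 24 s with the arm clear (no verdict was returned).

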